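Close up the circuit-board case: flap down, then cover shut

ROBOT

A 6-joint arm with a two-finger parallel gripper is mounted at the origin on the work surface. World frame = base frame: x ahead of the robot, y to its left, z up, the work surface at z = 0. Lengths are in m, angles in rad, forces in N, time in s.
With the tool pointing down it reaches from about 0.375 to 0.9 m from the base axis. Payload 3.1 kg.
Tool frame: the origin (TCP) lies midway between the tips of the shut fingers; the grasp point (between the pads) lies pinch_z behind it (pinch_z is the distance from the TCP to the grasp point, in m); y points along the fingers, z is the direction in which the jaws open and shut, and the axes are right-handed (so a half turn about y gives the same grasp; the last joint's range is limited). The gripper opens to 87 mm and grips with 3 to 60 N. Pads are 19 mm wide; open, the fingers measure 117 mm over their backs; the gripper's body (75 mm by 190 mm) begins 51 mm behind the grasp point.
Start: joints at [-1.294, 0.527, 1.433, -0, 1.181, -0.178], TCP at [0.275, -0.561, 0.223] pointing down, gripper open.
Joint ranges: [-3.08, 3.08], [-0.75, 2.2], [0.22, 2.44], [-1.43, 4.57], [0, 2.65], [-2.85, 2.85]. Speed limits (rad/s): [2.79, 2.79, 3.14, 3.14, 3.14, 3.14].

INTERFACE

Orientations are given as a unit quaternion [x, y, z, w].
In Python, from rig import get_obs, camera, hand_in, pinch_z gives the robot as it stands. The module is installed in compiled form; this text tells all that it offers.
- The arm moves only by the tool arm_command, never from a script. Its argument "plan" is a list of rows, each a list of 2 entries, a list of its own where there are three numbers: the shift along the world's x, y, z in units of 25 mm (1.0 is 25 mm), then the turn about the world's z in units of 5 degrees (1.0 is 5 degrees). A call has 1 to 5 rows; each row is the pose to reach, as a shift and turn from the pose commanded when the call began; what a row does not reach only later rows make up. A row lasts 1/10 s, in which the tool goes at most 50 mm and 8.59 degrees, less where a joint would pass 70% of its speed; a pose out of reach is approached as far as the arm can. A call with a gripper value outside its range is refused whole. "fingers" is the opening, from -1 (shut) to 1 (fully open), set as the call begins (left out, the last holds). The fingers move at their own pace and stop on an object; "force" is the grip in N (left out, the last holds). Time passes only in rows, so rows that repeat a pose let the fingers close. It gives the time, the measured TCP pose, the force and the opening at its end, in the units of the state.
- get_obs(): the state, without advancing time (a new reading comes with each control period).
- camera(name): name is "scene" or "top" or "wrist"; returns a dict with "pixels" (384x512x3 uint8, red, green, blue), "camera_matrix" (3x3 intrinsics, pixels), "R" (3x3) and "t" (3): a world point X has camera coordinates R X + t. Camera axes: x right, y down, z forward; pixel columns grow to the right and rows downward; lengths in m; the calibration is good to about 2 mm. The wrist camera is an equidistant fisheye: a pixel r from the principal point sees the ray r / f radians off the axis. A picture is of the moment at which its call begins. There is no depth.
- hand_in(): hands the job in, once; it reports no verdict.
The state is a dict: "time": time; "q": joint angles; "joint_velocities": joint speeds; "joint_torque": joint torques, N m; "position": TCP position; "tool_rot": TCP orientation; "ft_force": force on the tool from outside, world axes, zero at the start; "moment": the same for the moment, N m; "grip_width": finger opening in m.
Only numpy, scipy, OpenCV 4.12 (cv2) and the standard library are available. Lean on these libraries where they do the work, as an engineer would, in place of code of your own. Each camera call takes 0.05 s, during which the arm holds its last target.

TASK

Close up the circuit-board case for transport: first fold its upright aluminium hold-down flap down until it lies flat over the board, and only then swing the cover over it until it is fully shut. Push them with the fingers only; grasp and lift nothing, and leave the board and the other things on the bench where they are.

Things in the scene. Friction and masses are not known exactly. Their poses are not given: they have to be found in the camera images.
- case: Open-topped grey metal carrying case, fixed to the bench. 200 mm along its x, 250 mm along its y, rim 60 mm high, walls 6 mm. Origin: centre of its underside, on the bench. The flap is hinged inside its -y wall, the cover on top of its +y wall; both hinge lines run along the case's x. At yaw 0 its +y is the robot's left; it can be turned by up to 0.5 rad.
- flap (a joint): Hold-down flap, a bare aluminium plate 150 mm along the hinge, 120 mm from hinge to free edge, 4 mm thick. Angle in rad: 0 = folded down level over the board (12 mm below the case's rim, a firm stop), about 1.57 = standing upright; stops at 1.75. It folds down towards the case's +y. Stiff hinge: it stays where it is left and must be pushed all the way (about 1 to 2 N near its free edge).
- flap_hinge (a point): Middle of the flap's hinge line, 112 mm from the case's centre towards -y, 48 mm above the bench (mid-thickness of the plate).
- flap_edge (a point): Middle of the flap's free edge, mid-thickness, 120 mm from its hinge line; moves with the flap.
- cover (a joint): Hinged cover of the case, a grey metal panel 204 mm along the hinge, 257 mm from hinge to free edge, 6 mm thick, with a 9 mm lip turned inwards along its free edge. Angle in rad: 0 = shut flat on the rim (a firm stop, its outer face then 68 mm above the bench), about 1.57 = standing upright, stops at 2.0, leaning outwards. It shuts by swinging towards the case's -y. Stiff hinge: it stays where it is left and must be pushed all the way (about 2 to 4 N near its free edge).
- cover_hinge (a point): Middle of the cover's hinge line, 127 mm from the case's centre towards +y, 64.5 mm above the bench (mid-thickness of the panel).
- cover_edge (a point): Middle of the cover's free edge, mid-thickness, 257 mm from its hinge line; moves with the cover.
- board: Loose green circuit board lying on the case's floor, 130 x 150 mm, tallest part 24 mm above its underside; the folded flap clears it. Origin: centre of its underside.
- heatsink: Bystander: loose finned aluminium heatsink, 110 x 60 mm, 38 mm high, beside the case on its flap side. Origin: centre of its underside.
- caliper: Bystander: loose steel caliper, 200 mm long, 12 mm high, beside the case on its cover side. Origin: underside, middle of the beam.
- wrench: Bystander: loose small wrench lying flat, 130 mm long. Origin on its underside.
- screwdriver: Bystander: loose screwdriver lying flat, 190 mm long. Origin on its underside.
- tape: Bystander: loose roll of yellow tape lying flat, 90 mm across, 24 mm high. Origin: centre of its underside.
- screw_jar: Bystander: loose small glass jar, 56 mm across, 65 mm high. Origin: centre of its underside.
- cleaner: Bystander: loose white bottle, 54 mm across, 130 mm high. Origin: centre of its underside.

How it is judged:
On the way, in this order (a step that is already met when the one before it is completed fails the run):
1. the flap is folded down flat while the cover still stands open (value of joint flap below 0.07 rad and value of joint cover above 1 rad), for 0.2 s.
2. the cover is swung fully shut over the folded flap (value of joint flap below 0.07 rad and value of joint cover below 0.04 rad), for 0.2 s.
At the end, for the whole second after the job is handed in: Flap within 0.07 rad of flat and cover within 0.04 rad of fully shut, both at rest; the board within 20 mm and every bystander within 30 mm of where it started (all of step 2 and velocity of joint flap between -0.05 and 0.05 rad/s and velocity of joint cover between -0.05 and 0.05 rad/s and distance of board from where it was at the start of the episode below 0.02 m and distance of each of heatsink, caliper, wrench, screwdriver, tape, screw_jar, cleaner from where it was at the start of the episode below 0.03 m); the robot touches nothing.
It fails at once if the cover is swung over while the flap is still up (value of joint cover below 1 rad and value of joint flap above 0.25 rad).
It fails at once if the board is shifted or lifted by more than 20 mm (distance of board from where it was at the start of the episode above 0.02 m).
It fails at once if a bystander is lifted or pushed by more than 30 mm (distance of any of heatsink, caliper, wrench, screwdriver, tape, screw_jar, cleaner from where it was at the start of the episode above 0.03 m).
It also fails if it takes over 64 s, if anything falls off the work surface, if the arm or the gripper's body presses on something with over 40 N, if the wrist force passes 120 N, or if a joint passes its speed limit or range.

## Working session

There is one attempt and no reset: what is moved stays moved. The work goes in short steps, Python scripts to look and compute and a tool call to move; the robot and the scene stay as the last step left them, time stands still between calls to the robot, and variables do not carry over. Pictures are saved under pics/ and viewed, and the job is handed in when it is done.

Besides the shell and the picture viewer there is one more tool, called after "Call:" in YAML: its name, and indented under it one key for each argument. arm_command: Moves the arm, as the interface text tells. Its arguments: {"type":"object","properties":{"plan":{"type":"array"},"fingers":{"type":"number"},"force":{"type":"number"}},"required":["plan"]}

```bash
mkdir -p pics; cat > h.py <<'E'
import numpy as np, cv2
from rig import get_obs, camera
def snap(n,tag):
    c=camera(n); cv2.imwrite(f'pics/{tag}.png',c['pixels'][:,:,::-1]); np.savez(f'pics/{tag}.npz',**{k:c[k] for k in('pixels','camera_matrix','R','t')}); return c
def load(tag): return dict(np.load(f'pics/{tag}.npz'))
def ray(c,p):
    d=np.linalg.inv(c['camera_matrix'])@[p[0],p[1],1]; R=np.array(c['R']); return -R.T@c['t'], R.T@d
def onz(c,p,z):
    o,d=ray(c,p); return o+d*(z-o[2])/d[2]
def proj(c,X):
    q=c['camera_matrix']@(np.array(c['R'])@X+c['t']); return q[:2]/q[2]
def tri(c1,p1,c2,p2):
    o1,d1=ray(c1,p1);o2,d2=ray(c2,p2)
    s=np.linalg.lstsq(np.c_[d1,-d2],o2-o1,rcond=None)[0]
    a=o1+s[0]*d1;b=o2+s[1]*d2; return (a+b)/2,np.linalg.norm(a-b)
E
python3 - <<'E'
from h import *
snap('scene','s0');snap('top','t0')
import rig;o=get_obs();print(o, rig.pinch_z)
E
```

```text
{'time': 0.1, 'q': array([-1.29349992e+00,  5.28361631e-01,  1.43373008e+00, -1.10692577e-05,
        1.18139009e+00, -1.78510544e-01]), 'joint_velocities': array([-1.00697584e-03, -6.55598894e-04, -3.28730989e-03, -4.26498605e-04,
       -7.28786338e-05, -5.24439545e-04]), 'joint_torque': array([-2.16832127e-04, -4.40986454e+01, -1.77151465e+01,  6.35385141e-02,
        5.33607882e-02, -3.64911932e-05]), 'position': array([ 0.27495873, -0.56056485,  0.22169061]), 'tool_rot': array([-0.15979864,  0.68948885, -0.688155  ,  0.15972546]), 'ft_force': array([-0.23762925,  0.46025194, -0.17402574]), 'moment': array([-0.03272063, -0.00085426,  0.01532396]), 'grip_width': 0.08703851881228274} 0.0187
```

```bash
sleep 1
```

```text
(no output)
```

View pics/s0.png

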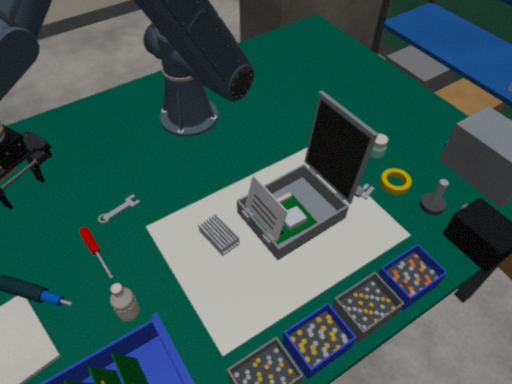

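View pics/t0.png

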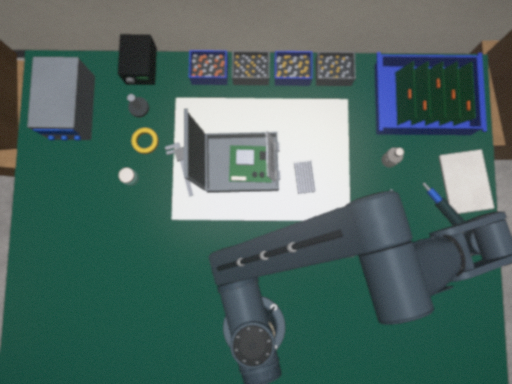

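The scene view shows the case at about (300,210), with the flap upright near (267,208) and the cover upright near (338,148). In the top view the case is at (240,162), the cover is on its left at (195,150), the flap on its right at (270,155), and the heatsink at (305,177). I'll zoom in to measure.

```bash
python3 - <<'E'
from h import *
t=load('t0')['pixels'][:,:,::-1];s=load('s0')['pixels'][:,:,::-1]
cv2.imwrite('pics/t0z.png',cv2.resize(t[95:225,160:330],None,fx=4.6,fy=4.6,interpolation=cv2.INTER_CUBIC))
cv2.imwrite('pics/s0z.png',cv2.resize(s[85:265,190:400],None,fx=3.3,fy=3.3,interpolation=cv2.INTER_CUBIC))
for n in('t0','s0'):
    c=load(n);print(n,-c['R'].T@c['t'],c['camera_matrix'][0,0])
E
```

```text
t0 [ 0.22589163 -0.01762     1.59860478] 460.25898072613563
s0 [ 1.11776477 -0.45055807  1.01358015] 423.308155904982
```

View pics/t0z.png

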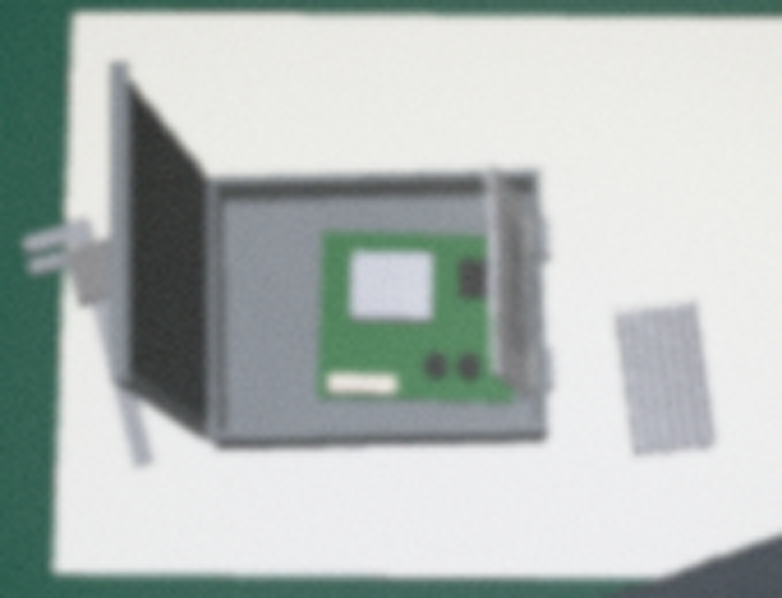

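View pics/s0z.png

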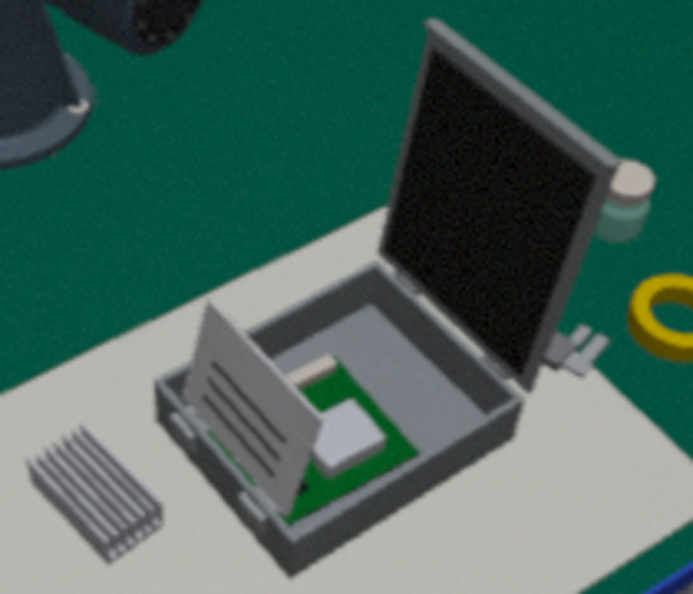

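```bash
python3 - <<'E'
from h import *
T=load('t0');S=load('s0')
zt=lambda x,y:((x+.5)/4.6+159.5,(y+.5)/4.6+94.5); zs=lambda x,y:((x+.5)/3.3+189.5,(y+.5)/3.3+84.5)
P=dict(rimA=((541,172),(291,545)),rimB=((547,436),(157,381)),rimC=((216,440),(378,265)),rimD=((210,180),(522,400)),
flapP=((493,170),(322,425)),flapM=((500,383),(210,305)),covP=((120,64),(614,165)),covM=((122,385),(432,22)),
hsP=((696,303),(160,510)))
for k,(a,b) in P.items():
    X,e=tri(T,zt(*a),S,zs(*b)); print(k,X.round(4),round(e,4),'onz.06',onz(T,zt(*a),.06).round(4)[:2],onz(S,zs(*b),.06).round(4)[:2])
for a in((617,313),(696,303),(714,442),(634,453)): print('hs',onz(T,zt(*a),.038).round(3))
for a in((25,245),(145,463),(118,400),(85,225)): print('cal',onz(T,zt(*a),.012).round(3))
for a in((126,176),): print('jar',onz(T,a,.065).round(3))
E
```

```text
rimA [ 0.6594 -0.0756  0.0526] 0.0022 onz.06 [ 0.6568 -0.0762] [ 0.6634 -0.0775]
rimB [ 0.4592 -0.0792  0.0535] 0.0049 onz.06 [ 0.4571 -0.0811] [ 0.4647 -0.0795]
rimC [0.4549 0.1654 0.0541] 0.0066 onz.06 [0.4522 0.1619] [0.4603 0.1648]
rimD [0.6506 0.1729 0.0559] 0.0033 onz.06 [0.6485 0.171 ] [0.6533 0.1718]
flapP [ 0.6331 -0.0362  0.1546] 0.0063 onz.06 [ 0.658  -0.0403] [0.5813 0.0126]
flapM [ 0.4822 -0.041   0.152 ] 0.0084 onz.06 [ 0.4963 -0.0464] [0.4164 0.007 ]
covP [0.6527 0.1987 0.3185] 0.003 onz.06 [0.7377 0.2409] [0.4805 0.4423]
covM [0.4498 0.1929 0.3173] 0.0062 onz.06 [0.4926 0.2321] [0.2043 0.435 ]
hsP [ 0.5689 -0.1697  0.0632] 0.0489 onz.06 [ 0.5577 -0.1915] [ 0.5789 -0.1472]
hs [ 0.554 -0.134  0.038]
hs [ 0.562 -0.194  0.038]
hs [ 0.457 -0.207  0.038]
hs [ 0.448 -0.147  0.038]
cal [0.609 0.317 0.012]
cal [0.441 0.221 0.012]
cal [0.489 0.243 0.012]
cal [0.625 0.272 0.012]
jar [0.498 0.434 0.065]
```

```bash
python3 - <<'E'
from h import *
from scipy.spatial.transform import Rotation as R
o=get_obs();M=R.from_quat(o['tool_rot']).as_matrix();print(M.round(3)); z=M[:,2]
print('jaw yaw deg',np.degrees(np.arctan2(z[1],z[0])))
p=o['position'];print('to standoff, units',((np.array([.557,-.12,.2])-p)/.025).round(2))
E
```

```text
[[-0.898 -0.001  0.44 ]
 [-0.44   0.002 -0.898]
 [-0.    -1.    -0.002]]
jaw yaw deg -63.883926887172684
to standoff, units [11.28 17.62 -0.87]
```

Call:
arm_command:
  plan:
    - [[1,1.5,0.2],1.2]
    - [[2,3,0.2],2.4]
    - [[3,4.5,0.2],3.6]
    - [[4,6,0.2],4.8]
    - [[5,7.5,0.2],6]
  fingers: -1
  force: 20

```text
time: 0.6
position: [0.4007, -0.3719, 0.2272]
tool_rot: [-0.334, 0.624, -0.623, 0.334]
ft_force: [1.5, 0.8, 0.2]
grip_width: 0.0552
```

Call:
arm_command:
  plan:
    - [[1,1.5,0],1.2]
    - [[2,3,0],2.4]
    - [[3,4.5,0],3.6]
    - [[4,6,0],4.8]
    - [[5,7.5,0],6]

```text
time: 1.1
position: [0.5257, -0.1843, 0.2272]
tool_rot: [-0.484, 0.516, -0.515, 0.484]
ft_force: [0.8, -1.5, -0.4]
grip_width: 0.0152
```

Call:
arm_command:
  plan:
    - [[0.6,1,0],1]
    - [[1.2,2,0],1]
    - [[1.2,2,0],1]
    - [[1.2,2,0],1]

```text
time: 1.5
position: [0.5549, -0.1356, 0.2271]
tool_rot: [0.506, -0.495, 0.494, -0.505]
ft_force: [-0.3, -0.2, -1.1]
grip_width: 0.0006
```

Call:
arm_command:
  plan:
    - [[0,0.5,-1.5],0]
    - [[0,1,-3],0]
    - [[0,1.5,-3.7],0]
    - [[0,1.5,-3.7],0]

```text
time: 1.9
position: [0.5519, -0.0978, 0.1321]
tool_rot: [0.506, -0.498, 0.492, -0.504]
ft_force: [0.2, 0.3, 0.1]
grip_width: 0.0003
```

```bash
python3 - <<'E'
from h import *
s=snap('scene','s1')['pixels'][:,:,::-1];print(get_obs()['position'])
cv2.imwrite('pics/s1z.png',cv2.resize(s[85:265,190:400],None,fx=3.3,fy=3.3,interpolation=cv2.INTER_CUBIC))
E
```

```text
[ 0.55377923 -0.09911304  0.13394686]
```

View pics/s1z.png

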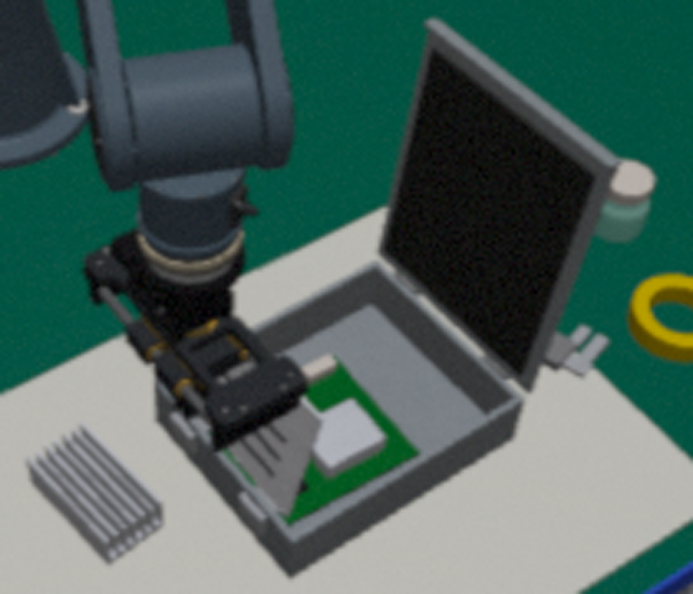

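Call:
arm_command:
  plan:
    - [[0,0.9,0],0]
    - [[0,1.7,0],0]
    - [[0,2.1,-0.1],0]
    - [[0,2.5,-0.2],0]
    - [[0,2.8,-0.4],0]

```text
time: 2.45
position: [0.5561, -0.0291, 0.1259]
tool_rot: [-0.504, 0.494, -0.496, 0.505]
ft_force: [-0.3, -0.8, 1.4]
grip_width: 0.0006
```

Call:
arm_command:
  plan:
    - [[0,0.3,-0.17],0]
    - [[0,0.6,-0.4],0]
    - [[0,0.85,-0.66],0]
    - [[0,1.05,-0.95],0]
    - [[0,1.25,-1.25],0]

```text
time: 2.95
position: [0.555, 0.0032, 0.093]
tool_rot: [-0.505, 0.495, -0.495, 0.505]
ft_force: [0.6, -1.1, 1.2]
grip_width: 0.0005
```

```bash
python3 - <<'E'
from h import *
s=snap('scene','s2')['pixels'][:,:,::-1];o=get_obs();print(o['position'],o['ft_force'])
cv2.imwrite('pics/s2z.png',cv2.resize(s[85:265,190:400],None,fx=3.3,fy=3.3,interpolation=cv2.INTER_CUBIC))
E
```

```text
[0.55405166 0.00401229 0.0918757 ] [-0.5076253   0.51252821 -0.41809142]
```

View pics/s2z.png

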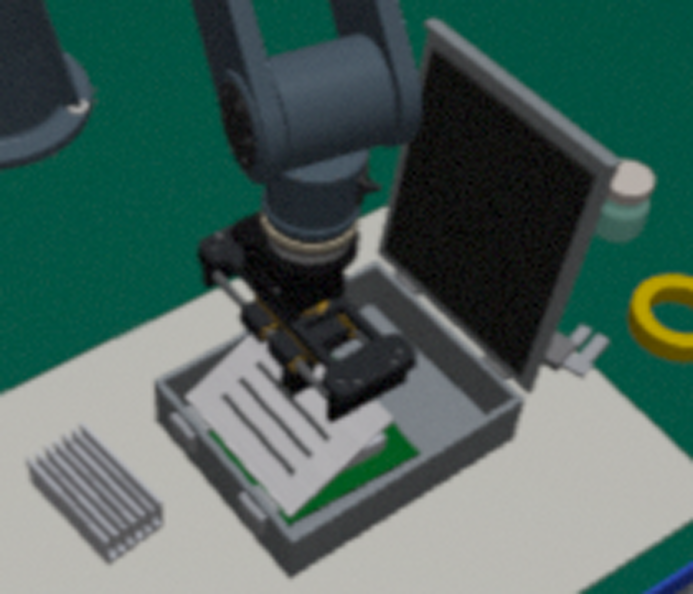

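The flap is following, now at about 0.5 rad (its free edge runs near (385,430) in the zoom). I'll press it on down.

Call:
arm_command:
  plan:
    - [[0,0.15,-0.3],0]
    - [[0,0.3,-0.6],0]
    - [[0,0.4,-0.95],0]
    - [[0,0.45,-1.25],0]
    - [[0,0.45,-1.45],0]

```text
time: 3.5
position: [0.5549, 0.0142, 0.0566]
tool_rot: [0.505, -0.495, 0.495, -0.505]
ft_force: [-0.8, 0.6, 0.9]
grip_width: 0.0005
```

Call:
arm_command:
  plan:
    - [[0,0,-0.1],0]
    - [[0,0,-0.2],0]
    - [[0,0,-0.3],0]
    - [[0,0,-0.4],0]

```text
time: 3.9
position: [0.5553, 0.0137, 0.05]
tool_rot: [-0.505, 0.495, -0.495, 0.505]
ft_force: [-6.9, 1.1, 36.9]
grip_width: 0.0002
```

Call:
arm_command:
  plan:
    - [[0,0,0.1],0]
    - [[0,0,0.2],0]
    - [[0,0,0.2],0]
    - [[0,0,1.5],0]
    - [[0,0,3],0]

```text
time: 4.4
position: [0.5536, 0.0139, 0.1214]
tool_rot: [0.506, -0.497, 0.494, -0.504]
ft_force: [0.7, -0.4, -0.2]
grip_width: 0.0008
```

Call:
arm_command:
  plan:
    - [[0,-0.5,1.5],0]
    - [[0,-1,3],0]
    - [[0,-1,5],0]
    - [[0,-1,7],0]
    - [[0,-1,9],0]

```text
time: 4.9
position: [0.5546, -0.0113, 0.3491]
tool_rot: [0.505, -0.495, 0.495, -0.505]
ft_force: [0.1, -0.9, 0.1]
grip_width: 0.0004
```

```bash
python3 - <<'E'
from h import *
s=snap('scene','s3')['pixels'][:,:,::-1];o=get_obs();print(o['position'],o['ft_force'],o['q'])
cv2.imwrite('pics/s3z.png',cv2.resize(s[85:265,190:400],None,fx=3.3,fy=3.3,interpolation=cv2.INTER_CUBIC))
E
```

```text
[ 0.55927507 -0.01206284  0.35867839] [ 2.91039011 -0.86840521  6.00977381] [-2.21354123e-01  2.98763793e-01  1.42393433e+00  6.91688040e-05
  1.40160105e+00 -2.40881381e-01]
```

View pics/s3z.png

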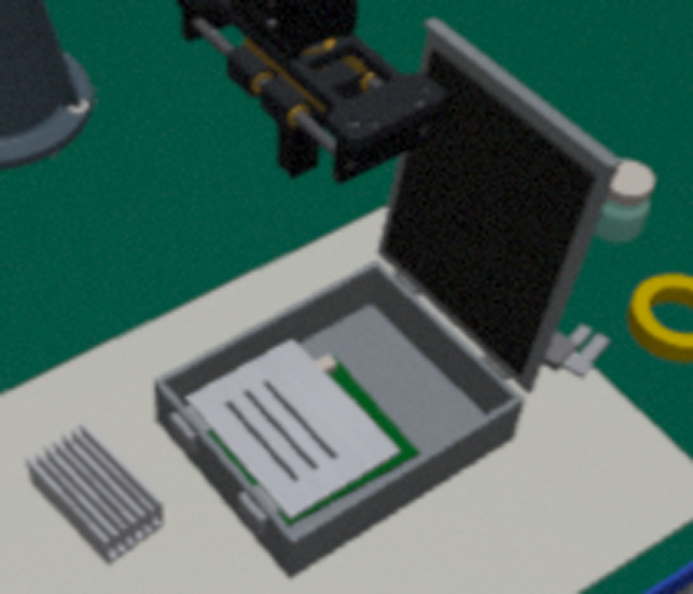

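Call:
arm_command:
  plan:
    - [[0,0,1.7],0]
    - [[0,1.5,1.7],0]
    - [[0,3,1.7],0]
    - [[0,4.5,1.7],0]
    - [[0,6,1.7],0]

```text
time: 5.45
position: [0.5549, 0.14, 0.3893]
tool_rot: [0.505, -0.495, 0.495, -0.505]
ft_force: [0.3, -0.1, -0.5]
grip_width: 0.0005
```

Call:
arm_command:
  plan:
    - [[0,1.5,0],0]
    - [[0,3,0],0]
    - [[0,4.5,0],0]
    - [[0,5.4,0],0]
    - [[0,5.4,0],0]

```text
time: 5.95
position: [0.5545, 0.2768, 0.3887]
tool_rot: [0.506, -0.495, 0.494, -0.506]
ft_force: [-0.1, -0.3, 0.4]
grip_width: 0.0003
```

```bash
python3 - <<'E'
from h import *
t=snap('top','t4')['pixels'][:,:,::-1];s=snap('scene','s4')['pixels'][:,:,::-1];o=get_obs();print(o['position'],o['ft_force'],o['q'])
a=cv2.resize(s[35:265,190:420],(400,400),interpolation=cv2.INTER_CUBIC);b=cv2.resize(t[85:245,130:290],(400,400),interpolation=cv2.INTER_CUBIC)
cv2.imwrite('pics/s4z.png',np.hstack([a,b]))
E
```

```text
[0.55487278 0.27377612 0.3890293 ] [-1.21353802 -0.55881054  0.04630606] [ 2.78407441e-01  3.84930992e-01  1.21299124e+00 -8.46836312e-04
  1.54532329e+00  2.58006137e-01]
```

View pics/s4z.png

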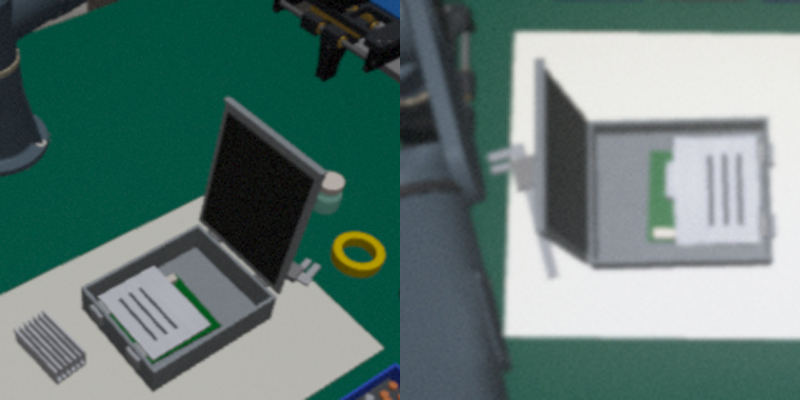

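```bash
python3 - <<'E'
from h import *
T=load('t4');S=load('s4')
zs=lambda x,y:((x+.5)*.575+189.5,(y+.5)*.575+34.5); zt=lambda x,y:((x-400+.5)*.4+129.5,(y+.5)*.4+84.5)
for n,a,b in(('edge-x',(674,245),(158,268)),('edge+x',(674,137),(220,325)),('hinge-rim-x',(771,264),(83,293)),('rim+x',(767,120),(154,376))):
    print(n,tri(T,zt(*a),S,zs(*b)))
E
```

```text
edge-x (array([0.48416013, 0.05585138, 0.04018155]), np.float64(0.007416953987569388))
edge+x (array([0.63750111, 0.06166918, 0.04750761]), np.float64(0.017406367665873414))
hinge-rim-x (array([ 0.4585068 , -0.07839379,  0.0372783 ]), np.float64(0.005005597930927865))
rim+x (array([ 0.65920355, -0.07337215,  0.04434521]), np.float64(0.002246153961903543))
```

Call:
arm_command:
  plan:
    - [[0,0,-1.5],0]
    - [[0,0,-3],0]
    - [[0,0,-4.5],0]
    - [[0,0,-4.5],0]

```text
time: 6.45
position: [0.5515, 0.271, 0.2718]
tool_rot: [0.509, -0.498, 0.493, -0.5]
ft_force: [-0.8, -0.2, -0.2]
grip_width: 0.0003
```

Call:
arm_command:
  plan:
    - [[0,-0.8,0],0]
    - [[0,-1.5,0],0]
    - [[0,-2.2,0],0]
    - [[0,-2.9,0],0]
    - [[0,-3.5,0],0]

```text
time: 6.95
position: [0.5563, 0.1854, 0.2792]
tool_rot: [-0.503, 0.495, -0.496, 0.506]
ft_force: [2.0, 3.6, 1.3]
grip_width: 0.0006
```

Call:
arm_command:
  plan:
    - [[0,-0.75,-0.05],0]
    - [[0,-1.5,-0.2],0]
    - [[0,-2.3,-0.4],0]
    - [[0,-3.1,-0.6],0]
    - [[0,-3.9,-0.95],0]

```text
time: 7.45
position: [0.5561, 0.0881, 0.2547]
tool_rot: [-0.503, 0.495, -0.496, 0.506]
ft_force: [1.5, 3.6, -0.3]
grip_width: 0.0004
```

```bash
python3 - <<'E'
from h import *
s=snap('scene','s5')['pixels'][:,:,::-1];o=get_obs();print(o['position'],o['ft_force'])
cv2.imwrite('pics/s5z.png',cv2.resize(s[35:265,190:420],(600,600),interpolation=cv2.INTER_CUBIC))
E
```

```text
[0.55496053 0.08471991 0.25281466] [-0.04930978 -0.86006995 -0.52793571]
```

View pics/s5z.png

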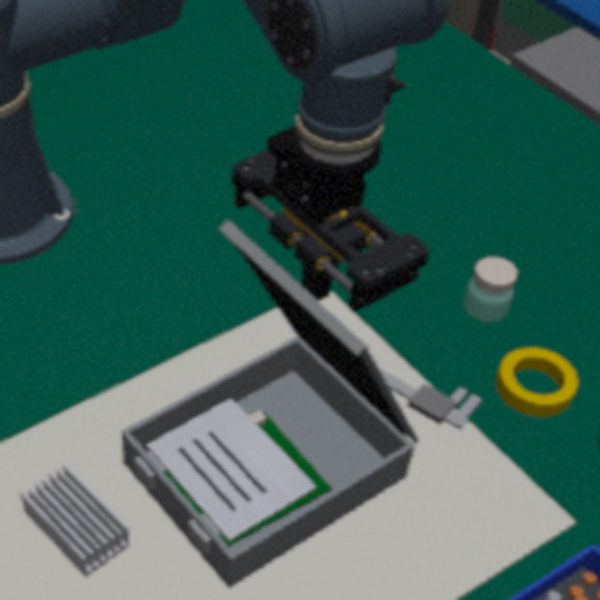

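Call:
arm_command:
  plan:
    - [[0,-1,-0.6],0]
    - [[0,-1.9,-1.4],0]
    - [[0,-2.75,-2.35],0]
    - [[0,-3.4,-3.35],0]
    - [[0,-3.8,-4.1],0]

```text
time: 8.0
position: [0.5554, -0.0079, 0.1508]
tool_rot: [0.505, -0.495, 0.496, -0.505]
ft_force: [0.6, 0.8, 1.6]
grip_width: 0.0002
```

Call:
arm_command:
  plan:
    - [[0,-0.25,-0.7],0]
    - [[0,-0.45,-1.4],0]
    - [[0,-0.6,-2.1],0]
    - [[0,-0.65,-2.6],0]
    - [[0,-0.65,-2.8],0]

```text
time: 8.5
position: [0.5546, -0.0229, 0.0805]
tool_rot: [0.505, -0.496, 0.495, -0.504]
ft_force: [0.2, -0.7, 1.4]
grip_width: 0.0006
```

Call:
arm_command:
  plan:
    - [[0,0,-0.2],0]
    - [[0,0,-0.4],0]
    - [[0,0,-0.5],0]
    - [[0,0,-0.6],0]
    - [[0,0,-0.65],0]

```text
time: 9.0
position: [0.5552, -0.0223, 0.0676]
tool_rot: [-0.505, 0.495, -0.495, 0.505]
ft_force: [-6.4, 0.4, 26.3]
grip_width: 0.0006
```

Firm stop at z = 0.0676 with 26 N, which matches the outer face at 68 mm. I'll hold briefly, then lift away.

Call:
arm_command:
  plan:
    - [[0,0,-0.05],0]
    - [[0,0,-0.05],0]
    - [[0,0,0.1],0]
    - [[0,0,0.8],0]
    - [[0,0,2],0]

```text
time: 9.5
position: [0.5536, -0.0217, 0.1141]
tool_rot: [0.506, -0.497, 0.494, -0.504]
ft_force: [-0.1, 0.8, -0.2]
grip_width: 0.0003
```

Call:
arm_command:
  plan:
    - [[0,-0.5,1.5],0]
    - [[0,-2,3],0]
    - [[0,-3.5,4],0]
    - [[0,-5,4],0]
    - [[0,-6.5,4],0]

```text
time: 10.0
position: [0.5558, -0.1862, 0.2167]
tool_rot: [-0.505, 0.494, -0.496, 0.505]
ft_force: [0.2, -0.5, 0.1]
grip_width: 0.0007
```

Call:
arm_command:
  plan:
    - [[-1,-1.5,0],0]
    - [[-2,-3,0],0]
    - [[-3,-4.5,0],0]
    - [[-3,-4.5,0],0]

```text
time: 10.4
position: [0.4778, -0.3018, 0.215]
tool_rot: [0.504, -0.496, 0.497, -0.503]
ft_force: [0.1, 0.0, 0.8]
grip_width: 0.0005
```

```bash
python3 - <<'E'
from h import *
t=snap('top','t6')['pixels'][:,:,::-1];s=snap('scene','s6')['pixels'][:,:,::-1];o=get_obs();print(o['time'],o['position'],o['ft_force'])
a=cv2.resize(s[85:285,190:390],(400,400),interpolation=cv2.INTER_CUBIC);b=cv2.resize(t[75:235,150:310],(400,400),interpolation=cv2.INTER_CUBIC)
cv2.imwrite('pics/s6z.png',np.hstack([a,b]))
E
```

```text
10.5 [ 0.47962906 -0.29789478  0.21489838] [ 0.38544256 -0.34112378  0.28640153]
```

View pics/s6z.png

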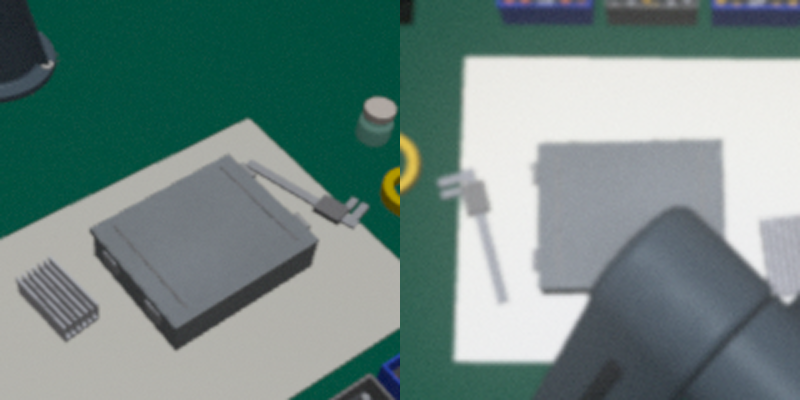

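View pics/s6.png

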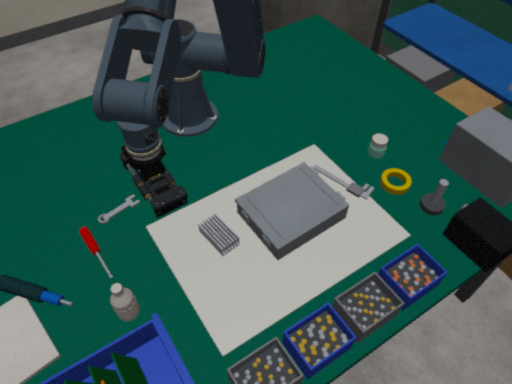

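The case is shut with its cover flat at (292,207). The heatsink, caliper, jar, tape, wrench, screwdriver and cleaner are where they were in the first picture, and the arm is clear. I'm handing in.

```bash
python3 -c "
from rig import hand_in;print(hand_in())"
```

```text
the job is handed in; nothing more can be done
None
```

The case is closed: I folded the flap flat first, then swung the cover fully shut, pushing with the shut fingers only. I handed in at about 10.5 s; no verdict was reported.

- **Flap:** it met its stop with the fingertip at z = 0.050 m and about 37 N of push. That matches the top face of a level flap. A two-view check of its free edge agreed only roughly: the rays missed each other by 7–17 mm and the heights came out at 40–48 mm. So I relied on the contact reading that it is flat.
- **Cover:** it met its stop with the fingertip at z = 0.0676 m and about 26 N. The expected outer face is at 0.068 m.
- **Last pictures:** the cover lies flat on the rim, every bystander looks to be in its original place by eye, and the arm is clear with about 0 N at the wrist. The board cannot be seen under the cover; just before closing, it looked unmoved.

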